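Tidy the pharmacy counter: weights to their tray, cartons into the magazine

ROBOT

A 6-joint arm with a two-finger parallel gripper is mounted at the origin on the work surface. World frame = base frame: x ahead of the robot, y to its left, z up, the work surface at z = 0. Lengths are in m, angles in degrees, forces in N, time in s.
With the tool pointing down it reaches from about 0.4 to 0.825 m from the base axis. Payload 7 kg.
Tool frame: the origin (TCP) lies midway between the tips of the shut fingers; the grasp point (between the pads) lies 19 mm behind it (grip_depth is the distance from the TCP to the grasp point, in m); z points along the fingers, y is the direction in which the jaws open and shut (so a half turn about z gives the same grasp; the last joint's range is limited). The gripper opens to 88 mm and grips with 3 to 60 N. Pads are 19 mm wide; open, the fingers measure 130 mm over their backs; the gripper's body (78 mm by 193 mm) begins 47 mm behind the grasp point.
Start: joints at [-48.295, 20.546, 0.682, 0, -70.136, -16.507], TCP at [0.287, -0.611, 0.227] pointing down, gripper open.
Joint ranges: [-176.03, 176.03], [-82.01, 121.73], [-58.28, 71.71], [-173.87, 95.51], [-174.79, -0.11], [-173.66, 173.66]. Speed limits (degrees/s): [136.94, 136.94, 172.46, 180, 180, 180].

INTERFACE

Orientations are given as [roll, pitch, yaw] about the fixed x, y, z axes, in that order (R = Rz(yaw) Ry(pitch) Rx(roll)).
In Python, from plant import * gives the robot as it stands.
- The arm moves only by the shell command python3 -m inch 'ROWS'. ROWS is JSON, a list of rows, each an object of numbers: "ax", "ay", "az": the turn, a rotation vector about the tool's x, y, z in degrees; "dx", "dy", "dz": the shift along the tool's x, y, z in mm; "fingers": the finger opening in mm, from 0 to 87.6. In form: [{"ax": .., "ay": .., "az": .., "dx": .., "dy": .., "dz": .., "fingers": ..}, ...]. A call has 1 to 8 rows; each row is the pose to reach, as a shift and turn from the pose commanded when the call began, along the tool's axes at that moment; what a row does not reach only later rows make up. A row lasts 1/8 s, in which the tool goes at most 62.5 mm and 10.7 degrees, less where a joint would pass 70% of its speed; a pose out of reach is approached as far as the arm can. A call with a gripper value outside its range is refused whole. The fingers move at their own pace and stop on an object; the grip force is fixed at half the most. Time passes only in rows, so rows that repeat a pose let the fingers close. It gives the time, the measured TCP pose, the force and the opening at its end, in the units of the state.
- get_obs(): the state, without advancing time (a new reading comes with each control period).
- snapshot(name): name is "scene" or "top" or "wrist"; returns a dict with "image" (400x640x3 uint8, red, green, blue), "fx", "fy", "cx", "cy" (pixels), "k1" (the pictures are not rectified: a ray, as slopes to the right and down, at radius r is drawn at 1 + k1 r^2 times it, then the intrinsics apply), "rvec" (rotation vector, rad) and "tvec" (3), from world to camera coordinates, as OpenCV has them. Camera axes: x right, y down, z forward; pixel columns grow to the right and rows downward; lengths in m; the calibration is good to about 2 mm. A picture is of the moment at which its call begins. There is no depth.
- close_job(): hands the job in, once; it reports no verdict.
Trained networks look in the newest picture that a camera, given by its name, has taken for a name from the list of things; names that differ only in an ending like _2 or _b are one class to them, and where a whole thing is asked for, a point or a joint stands for the part that bears it (a point fixed in the world has none). Each returns a list of dicts, best first, with "score" (0 to 1); they miss things now and then, are a little off and sometimes report something else, mostly with a low value. They report only what shows in the picture. A call takes as long as a camera call. They do not tell look-alikes from the thing itself.
- search_frame(target, camera): "bbox" ([centre column, centre row, width, height] in pixels, round what is visible of it).
- trace(target, camera): "mask" (400x640 bool, what is visible of it) and "bbox" ([centre column, centre row, width, height] in pixels, round what is visible of it).
- landmark_of(target, camera): "position" ([column, row] in pixels: a listed point, or the origin of a listed thing).
The state is a dict: "clock": time; "joint_pos": joint angles; "qvel": joint speeds; "tau": joint torques, N m; "tool_pos": TCP position; "orientation": TCP orientation; "force": force on the tool from outside, world axes, zero at the start; "moment": the same for the moment, N m; "opening": finger opening in m.
Only numpy, scipy, OpenCV 4.12 (cv2) and the standard library are available. Lean on these libraries where they do the work, as an engineer would, in place of code of your own. Each camera call takes 0.05 s, during which the arm holds its last target.

TASK

Sort the counter after weighing: stand the big brass weight in the big bay of the wooden tray and the small one in its small bay, upright. Feed the two cartons into the clear closed-end carton magazine, long one first: lay each on the loading lip, lengthwise, and push it in, so that the short one, pushed in until its rear is level with the mouth, drives the long one deeper. Leave the round tin and the black-lidded ointment pot standing where they are.

Things in the scene. Friction and masses are not known exactly. Their poses are not given: they have to be found in the camera images.
- big_weight_mid (a point): Big brass scale weight, loose, 0.5 kg: upright cylinder 44 mm in diameter and 38 mm high, with a neck (13 mm in diameter) and a round knob (22 mm in diameter, 13 mm high) on top, 60 mm high in all. The point is on its axis, half-way up (30 mm above its base); z is its axis.
- small_weight_mid (a point): Small brass scale weight, loose, 0.2 kg: same form, cylinder 32 mm in diameter and 26 mm high, neck 10 mm, knob 16 mm in diameter and 10 mm high, 44 mm high in all. The point is on its axis, half-way up (22 mm above its base); z is its axis.
- long_carton_mid (a point): Long medicine carton, loose, 60 g, rigid, white with a green band: 70 mm long (its x), 34 mm wide (its y), 36 mm high (its z). The point is its centre.
- short_carton_mid (a point): Short medicine carton, loose, 45 g, rigid, same look: 48 mm long (its x), 34 mm wide (its y), 36 mm high (its z). The point is its centre.
- feeder: Carton magazine, fixed: clear tube, closed far end, on a dark wooden floor plate 4 mm thick, 80 wide. Origin: counter level under the mouth's centre; x points into the tube, z up. The plate is an open flat loading lip from x = -97 to the mouth at x = 0 (mm). Tube inside 50 wide, 46 high, 142 deep; roof top z = 54; walls (5) start at x = 0, roof only at x = 15 (finger room). Cartons slide.
- weight_tray: Wooden weight tray, fixed to the counter, 76 mm (its x) by 138 mm (its y), with two square open bays. Origin: centre of its underside; z up. Bay floors are at z = 4 mm, the walls' tops at z = 14 mm. Big bay: 64 by 64 mm, centre at x = 0, y = +31 mm. Small bay: 50 by 50 mm, centre at x = 0, y = -38 mm. It may be turned any way round.
- tin_mid (a point): Flat round steel tin, loose, 60 mm in diameter, 20 mm high, to be left alone. The point is its centre, 10 mm above the counter.
- ointment_pot_mid (a point): White ointment pot with a black lid, loose, 48 mm in diameter, 42 mm high, to be left alone. The point is its centre, 21 mm above the counter.
There are look-alikes about, which are no part of the job. Leave any blue, orange or red look-alike of the part that bears big_weight_mid alone.

How it is judged:
By the outcome, as a careful person would: the job done as asked, in the order asked, and still so for the second after the job is handed in, with the robot touching nothing.
It also fails if it takes over 120 s, if anything falls off the work surface, if the arm or the gripper's body presses on something with over 40 N, if the wrist force passes 120 N, or if a joint passes its speed limit or range.

## Working session

There is one attempt and no reset: what is moved stays moved. The work goes in short steps, Python scripts to look and compute and a shell command to move; the robot and the scene stay as the last step left them, time stands still between calls to the robot, and variables do not carry over. Pictures are saved under pics/ and viewed, and the job is handed in when it is done.

```bash
ls; mkdir -p pics; python3 - <<'E'
from plant import *
import cv2
print(get_obs())
for n in ["scene","top","wrist"]:
    s=snapshot(n); cv2.imwrite(f"pics/{n}0.png",s["image"][:,:,::-1])
    print(n,{k:v for k,v in s.items() if k!="image"})
E
```

```text
pics
{'clock': 0.0, 'joint_pos': array([-4.82945299e+01,  2.05909225e+01,  6.35201148e-01, -2.06851852e-02,
       -7.01374712e+01, -1.65060932e+01]), 'qvel': array([-0.00177592,  0.01241171,  0.02384738,  0.02558663, -0.01058824,
        0.05644672]), 'tau': array([ 4.85823675e-04, -5.82714200e+01,  2.93064612e+01,  6.99748233e+00,
        6.93586378e-03, -1.56536134e-04]), 'tool_pos': array([ 0.28715612, -0.61033235,  0.22563756]), 'orientation': array([ 1.79905123e+02, -7.83602936e-03, -1.54807661e+02]), 'force': array([ 0.5142232 , -0.00984878, -0.74046535]), 'moment': array([-0.04083869, -0.04310862, -0.01606393]), 'opening': 0.08744546468299798}
scene {'fx': 380.8016342241132, 'fy': 380.8016342241132, 'cx': 323.6341841107369, 'cy': 194.93071522262267, 'k1': 0.014197417990373253, 'rvec': array([ 0.71429611,  2.67968303, -1.01123491]), 'tvec': array([ 0.44279247, -0.15821667,  1.00405586])}
top {'fx': 471.36415073866203, 'fy': 471.36415073866203, 'cx': 313.76758685673263, 'cy': 191.96749727701516, 'k1': -0.12090694950383309, 'rvec': array([ 2.16429033, -2.22727389,  0.08924726]), 'tvec': array([0.01266808, 0.49744076, 0.89837962])}
wrist {'fx': 331.4836943642242, 'fy': 331.4836943642242, 'cx': 323.6551896945096, 'cy': 204.47341027947002, 'k1': -0.05366069980289855, 'rvec': array([-1.5961946 , -2.51178647, -0.34577381]), 'tvec': array([ 0.67481464, -0.03444973,  0.38906577])}
```

View pics/top0.png

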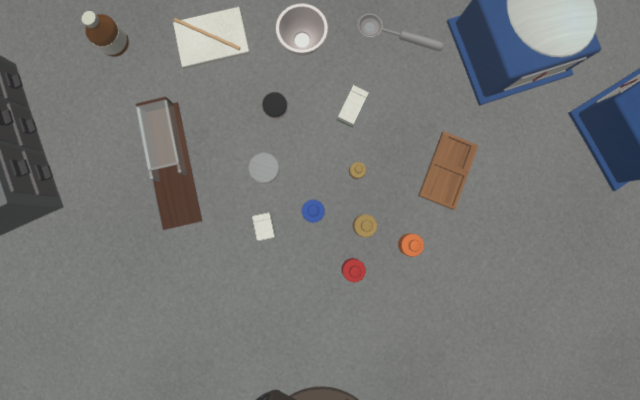

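View pics/scene0.png

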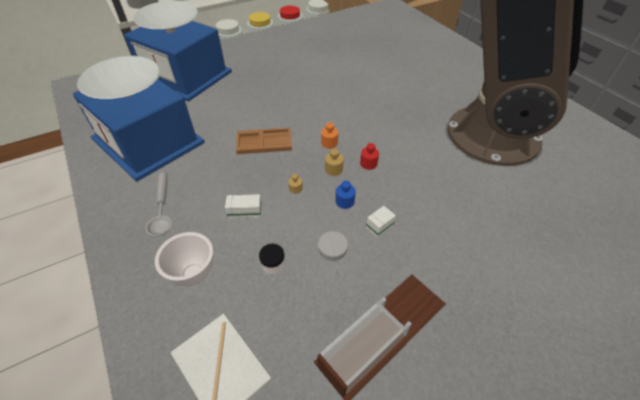

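```bash
cat > h.py <<'E'
from plant import *
import cv2, numpy as np
from scipy.spatial.transform import Rotation as R
def ray(s,px):
    K=np.array([[s["fx"],0,s["cx"]],[0,s["fy"],s["cy"]],[0,0,1]]);d=np.array([s["k1"],0,0,0,0.])
    p=cv2.undistortPointsIter(np.array([[px]],float),K,d,None,None,(3,50,1e-9))[0,0]
    Rm=cv2.Rodrigues(s["rvec"])[0]
    return -Rm.T@s["tvec"], Rm.T@np.array([p[0],p[1],1.])
def atz(s,px,z):
    o,d=ray(s,px); return o+d*(z-o[2])/d[2]
def proj(s,P):
    K=np.array([[s["fx"],0,s["cx"]],[0,s["fy"],s["cy"]],[0,0,1]]);d=np.array([s["k1"],0,0,0,0.])
    return cv2.projectPoints(np.array(P,float).reshape(-1,3),s["rvec"],s["tvec"],K,d)[0][:,0]
E
python3 - <<'E'
from h import *
H=dict(big_weight_mid=.03,small_weight_mid=.022,long_carton_mid=.018,short_carton_mid=.018,feeder=0,weight_tray=0,tin_mid=.01,ointment_pot_mid=.021)
for c in ["top","scene"]:
    s=snapshot(c)
    for t,z in H.items():
        for r in landmark_of(t,c): print(c,t,round(r["score"],2),np.round(r["position"],1),np.round(atz(s,r["position"],z),4)[:2])
E
```

```text
top big_weight_mid 0.92 [356.5 270.9] [ 0.3441 -0.0782]
top big_weight_mid 0.83 [412.5 246. ] [ 0.3877 -0.1875]
top big_weight_mid 0.77 [311.4 214.1] [0.4546 0.0044]
top big_weight_mid 0.58 [367.2 225.1] [ 0.4305 -0.1015]
top small_weight_mid 0.59 [354.  169.1] [ 0.5394 -0.0808]
top long_carton_mid 0.6 [349.  103.6] [ 0.6701 -0.0761]
top long_carton_mid 0.25 [359.1 167.1] [ 0.5435 -0.0913]
top short_carton_mid 0.66 [264.9 227.4] [0.4317 0.0946]
top feeder 0.98 [173.3 176.6] [0.5372 0.277 ]
top weight_tray 0.81 [447.1 169.1] [ 0.5371 -0.2712]
top weight_tray 0.39 [173.7 175. ] [0.5404 0.2761]
top tin_mid 0.81 [261.4 169. ] [0.546  0.0996]
top tin_mid 0.62 [367.2 226.3] [ 0.4279 -0.104 ]
top ointment_pot_mid 0.8 [274.5 105.1] [0.6701 0.0705]
scene big_weight_mid 0.87 [368.6 153.7] [ 0.3451 -0.0739]
scene big_weight_mid 0.61 [332.9 136.1] [ 0.3858 -0.1715]
scene big_weight_mid 0.6 [336.8 160.2] [ 0.4227 -0.0922]
scene big_weight_mid 0.32 [294.8 182. ] [ 0.5403 -0.0782]
scene small_weight_mid 0.72 [294.9 179.5] [ 0.5334 -0.092 ]
scene small_weight_mid 0.35 [382.5 225.8] [0.4379 0.1126]
scene long_carton_mid 0.67 [241.3 203.4] [ 0.6643 -0.089 ]
scene short_carton_mid 0.89 [379.9 224.2] [0.438  0.1044]
scene feeder 0.98 [392.  321.5] [0.5341 0.2781]
scene feeder 0.27 [295.1 178.4] [ 0.5227 -0.1142]
scene weight_tray 0.62 [267.1 141.7] [ 0.5254 -0.2663]
scene tin_mid 0.59 [329.7 245.9] [0.552  0.0945]
scene tin_mid 0.52 [380.3 223.6] [0.432 0.099]
scene ointment_pot_mid 0.59 [270.8 257.3] [0.6666 0.0673]
```

```bash
python3 - <<'E'
import cv2
t=cv2.imread("pics/top0.png")
cv2.imwrite("pics/c1.png",cv2.resize(t[70:290,240:490],None,fx=3.0,fy=2.7,interpolation=cv2.INTER_CUBIC)[:600,:])
cv2.imwrite("pics/c2.png",cv2.resize(t[90:240,120:220],None,fx=4,fy=4,interpolation=cv2.INTER_CUBIC))
cv2.imwrite("pics/c3.png",cv2.resize(t[120:220,410:490],None,fx=6,fy=6,interpolation=cv2.INTER_CUBIC))
s=cv2.imread("pics/scene0.png")
cv2.imwrite("pics/c4.png",cv2.resize(s[110:260,220:400],None,fx=4,fy=4,interpolation=cv2.INTER_CUBIC))
E
```

```text
(no output)
```

View pics/c1.png

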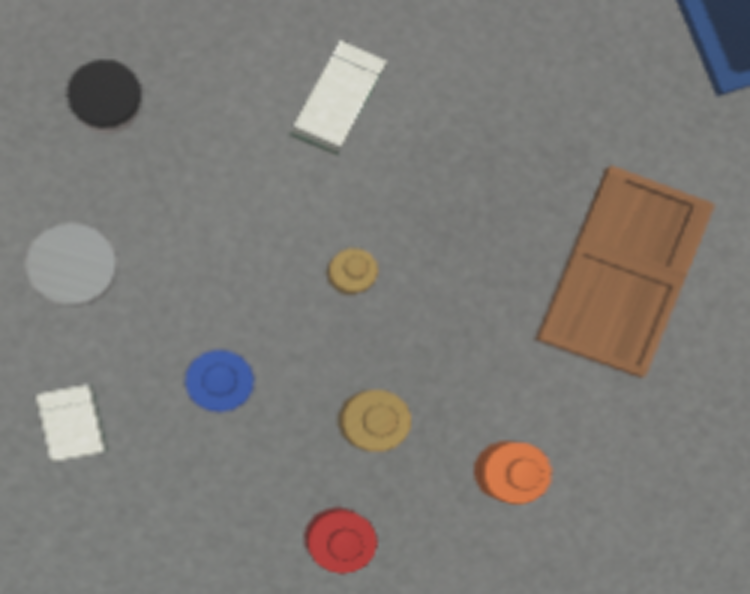

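View pics/c2.png

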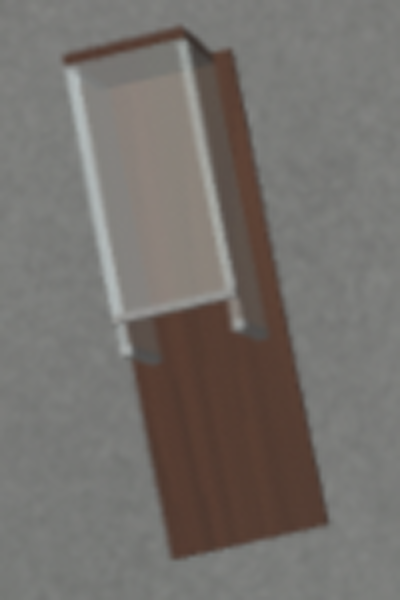

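View pics/c3.png

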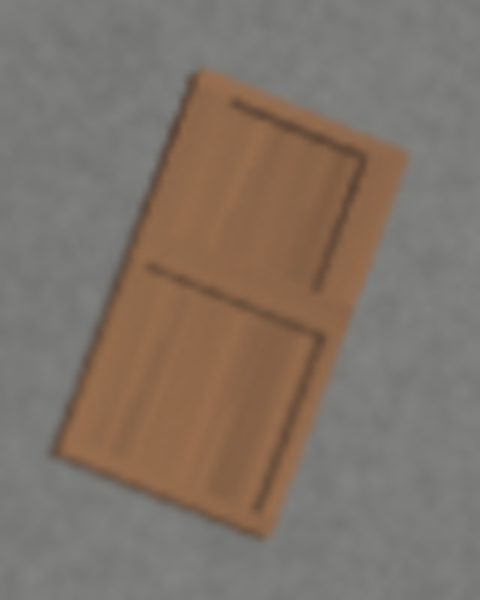

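View pics/c4.png

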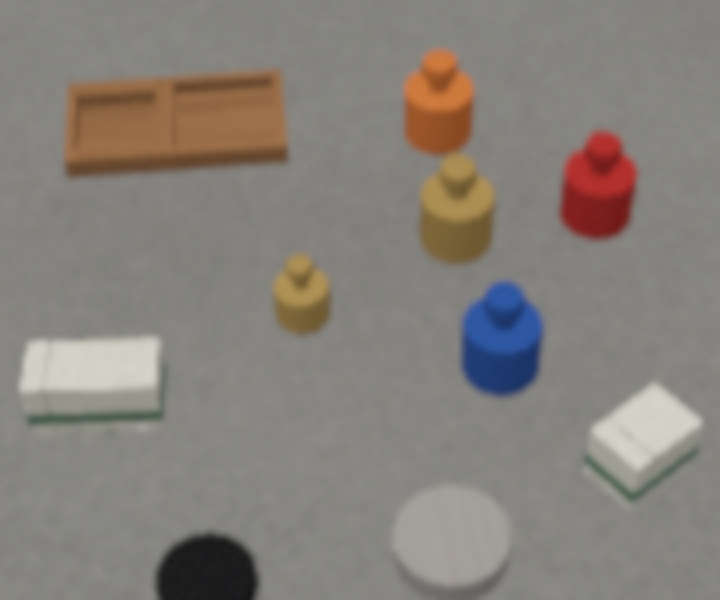

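```bash
cat >> h.py <<'E'
def go(x,y,z,yaw):
    """deltas in tool axes from measured pose to world target"""
    o=get_obs(); Rm=R.from_euler("xyz",o["orientation"],degrees=True)
    T=R.from_euler("xyz",[180,0,yaw],degrees=True)
    d=Rm.inv().apply(np.array([x,y,z])-o["tool_pos"])*1000
    a=(Rm.inv()*T).as_rotvec(degrees=True)
    print("pos",np.round(o["tool_pos"]*1000,1),"ori",np.round(o["orientation"],1),"j6",round(o["joint_pos"][5],1),"F",np.round(o["force"],1),"open",round(o["opening"]*1000,1),"t",round(o["clock"],2))
    print("d",np.round(d,1),"a",np.round(a,1))
E
python3 - <<'E'
from h import *
from scipy.optimize import least_squares
s=snapshot("top"); sc=snapshot("scene")
A=lambda l,ox,oy,fx,fy:[(ox+a/fx,oy+b/fy) for a,b in l]
for n,p,z in [("big",(380,420),.06),("small",(357,266),.044)]:
    q=A([p],240,70,3,2.7)[0]; print(n,atz(s,q,z))
for n,p,z in [("big",(457,172),.054),("small",(300,266),.039)]:
    q=A([p],220,110,4,4)[0]; print("scene",n,atz(sc,q,z))
def show(n,l,z):
    P=np.array([atz(s,q,z) for q in l])[:,:2]; e=np.diff(np.vstack([P,P[:1]]),axis=0)
    print(n,P.mean(0),"len",np.round(np.hypot(*e.T)*1000,1),"ang",np.round(np.degrees(np.arctan2(e[:,1],e[:,0])),1)); return P
show("long",A([(340,40),(386,62),(340,146),(294,129)],240,70,3,2.7),.036)
show("short",A([(37,395),(88,385),(103,453),(50,460)],240,70,3,2.7),.036)
show("tray",A([(202,70),(410,155),(270,540),(57,455)],410,120,6,6),.014)
P=A([(328,522),(172,558),(232,48)],120,90,4,4)
print("lip",[np.round(atz(s,q,.004)[:2],4) for q in P]); 
P=A([(117,320),(233,293),(183,38),(65,62)],120,90,4,4)
show("roof",P,.054)
E
```

```text
big [ 0.42990445 -0.096642    0.06      ]
small [ 0.53783415 -0.0880108   0.044     ]
scene big [ 0.42925457 -0.09417975  0.054     ]
scene small [ 0.5357271  -0.08510991  0.039     ]
long [ 0.66296388 -0.08275594] len [33.7 68.8 31.9 72.2] ang [-120.   152.1   65.9  -26.4]
short [0.43316708 0.09627148] len [32.9 48.5 33.7 46.2] ang [ -79.3 -170.2   96.8    8.9]
tray [ 0.53258199 -0.27131505] len [ 75.8 137.9  76.2 138. ] ang [-113.2  156.7   66.8  -23.5]
lip [array([0.4484, 0.2195]), array([0.4326, 0.2977]), array([0.6875, 0.266 ])]
roof [0.61301963 0.29250101] len [ 56.8 125.8  58.5 127.9] ang [ -78.8   11.1   99.1 -168.2]
```

```bash
python3 - <<'E'
from h import *
go(.4297,-.0955,.14,-154.8)
go(.4297,-.0955,.014,-154.8)
E
```

```text
pos [ 287.4 -610.8  226.6] ori [-180.    -0.  -154.8] j6 -16.5 F [-0.3  0.5  0.1] open 87.6 t 1.15
d [-348.2  405.6   86.6] a [-0. -0. -0.]
pos [ 287.4 -610.8  226.6] ori [-180.    -0.  -154.8] j6 -16.5 F [-0.3  0.5  0.1] open 87.6 t 1.15
d [-348.2  405.6  212.6] a [-0. -0. -0.]
```

```bash
python3 -m inch '[{"dx":-348,"dy":406,"dz":87},{"dx":-348,"dy":406,"dz":87},{"dx":-348,"dy":406,"dz":87},{"dx":-348,"dy":406,"dz":87},{"dx":-348,"dy":406,"dz":87},{"dx":-348,"dy":406,"dz":87},{"dx":-348,"dy":406,"dz":87},{"dx":-348,"dy":406,"dz":87}]'
python3 -m inch '[{"dx":0,"dy":0,"dz":0,"fingers":70},{"dx":0,"dy":0,"dz":0,"fingers":70}]'
python3 - <<'E'
from h import *
s=snapshot("wrist"); cv2.imwrite("pics/w1.png",s["image"][:,:,::-1])
for r in landmark_of("big_weight_mid","wrist"): print(round(r["score"],2),np.round(r["position"],1),np.round(atz(s,r["position"],.03),4)[:2])
go(.4297,-.0955,.014,-154.8)
E
```

```text
pos [ 287.4 -610.7  226.6] ori [-180.     0.  -154.8] j6 -16.5 F [-0.9 -0.6 -0.3] open 87.6 t 1.25
d [-348.1  405.6  212.5] a [-0.  0.  0.]$[0]: bad value
$[0]: bad value
```

View pics/w1.png

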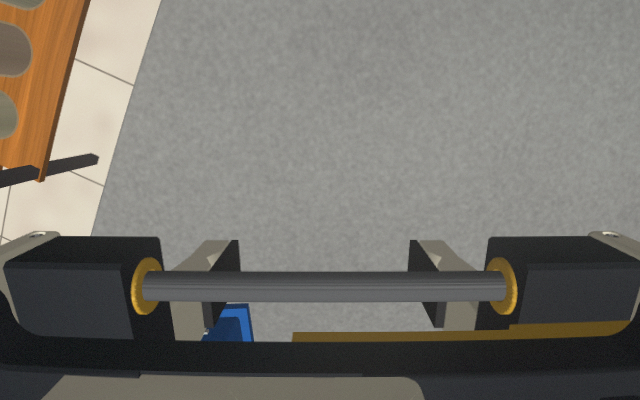

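All keys are needed in each row.

```bash
python3 -m inch '[{"ax":0,"ay":0,"az":0,"dx":-348,"dy":406,"dz":87,"fingers":70},{"ax":0,"ay":0,"az":0,"dx":-348,"dy":406,"dz":87,"fingers":70},{"ax":0,"ay":0,"az":0,"dx":-348,"dy":406,"dz":87,"fingers":70},{"ax":0,"ay":0,"az":0,"dx":-348,"dy":406,"dz":87,"fingers":70},{"ax":0,"ay":0,"az":0,"dx":-348,"dy":406,"dz":87,"fingers":70},{"ax":0,"ay":0,"az":0,"dx":-348,"dy":406,"dz":87,"fingers":70},{"ax":0,"ay":0,"az":0,"dx":-348,"dy":406,"dz":87,"fingers":70},{"ax":0,"ay":0,"az":0,"dx":-348,"dy":406,"dz":87,"fingers":70}]'
python3 - <<'E'
from h import *
go(.4297,-.0955,.12,-154.8)
E
```

```text
clock: 2.25
tool_pos: [0.4189, -0.133, 0.1465]
orientation: [-180.0, 0.1, -154.8]
force: [1.8, -0.5, 0.2]
opening: 0.0698
pos [ 418.9 -133.   146.5] ori [-1.800e+02  1.000e-01 -1.548e+02] j6 -73.1 F [ 1.8 -0.5  0.2] open 69.8 t 2.25
d [-25.7  29.4  26.5] a [-0.   0.1  0. ]
```

```bash
python3 -m inch '[{"ax":0,"ay":0,"az":0,"dx":-21,"dy":25,"dz":20,"fingers":70},{"ax":0,"ay":0,"az":0,"dx":-21,"dy":25,"dz":20,"fingers":70},{"ax":0,"ay":0,"az":0,"dx":-21,"dy":25,"dz":20,"fingers":70}]'
python3 - <<'E'
from h import *
s=snapshot("wrist"); cv2.imwrite("pics/w2.png",s["image"][:,:,::-1])
for r in landmark_of("big_weight_mid","wrist"): print(round(r["score"],2),np.round(r["position"],1),np.round(atz(s,r["position"],.03),4)[:2])
o=get_obs(); print(proj(s,[[.4297,-.0955,.06],[.4297,-.0955,0]]))
go(.4297,-.0955,.014,-154.8)
E
```

```text
clock: 2.62
tool_pos: [0.4269, -0.1035, 0.1266]
orientation: [-180.0, 0.0, -154.8]
force: [-0.2, 0.1, 0.3]
opening: 0.0698
0.97 [330.9 213.3] [ 0.4302 -0.0961]
0.86 [404.2 131. ] [ 0.3481 -0.074 ]
0.66 [245.6 116.9] [ 0.3894 -0.1861]
[[332.82619334 225.40958563]
 [331.09598546 203.1038122 ]]
pos [ 426.9 -104.1  126.7] ori [-180.     0.  -154.9] j6 -77.0 F [-0.2  0.2  0.1] open 70.2 t 2.73
d [ -6.1   6.6 112.7] a [-0.   0.  -0.1]
```

View pics/w2.png

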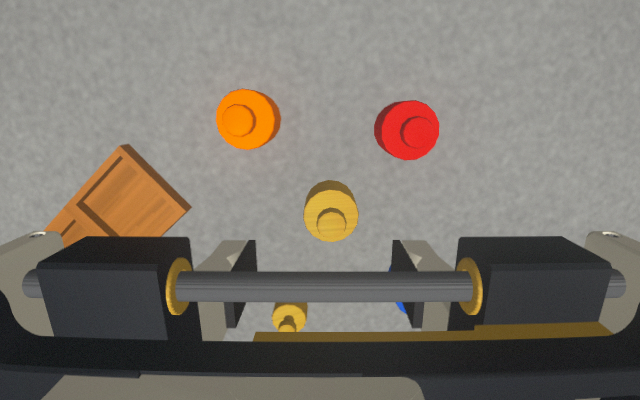

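```bash
python3 -m inch '[{"ax":0,"ay":0,"az":0,"dx":-6,"dy":7,"dz":60,"fingers":70},{"ax":0,"ay":0,"az":0,"dx":-6,"dy":7,"dz":100,"fingers":70},{"ax":0,"ay":0,"az":0,"dx":-6,"dy":7,"dz":112,"fingers":70},{"ax":0,"ay":0,"az":0,"dx":-6,"dy":7,"dz":112,"fingers":70},{"ax":0,"ay":0,"az":0,"dx":-6,"dy":7,"dz":112,"fingers":30},{"ax":0,"ay":0,"az":0,"dx":-6,"dy":7,"dz":112,"fingers":30},{"ax":0,"ay":0,"az":0,"dx":-6,"dy":7,"dz":112,"fingers":30},{"ax":0,"ay":0,"az":0,"dx":-6,"dy":7,"dz":112,"fingers":30}]'
python3 - <<'E'
from h import *
go(.5041,-.2590,.13,-113.4)
E
```

```text
clock: 3.72
tool_pos: [0.4301, -0.0945, 0.0151]
orientation: [-180.0, 0.1, -154.8]
force: [-1.5, -0.9, 7.8]
opening: 0.0434
pos [430.1 -94.5  15.1] ori [-1.800e+02  1.000e-01 -1.548e+02] j6 -78.3 F [-1.5 -0.9  7.8] open 43.4 t 3.73
d [   3.  -180.5 -114.8] a [ -0.1   0.1 -41.4]
```

```bash
python3 - <<'E'
from h import *
go(.5041,-.2590,.10,156.6)
E
python3 -m inch '[{"ax":0,"ay":0,"az":0,"dx":0,"dy":0,"dz":-50,"fingers":30},{"ax":0,"ay":0,"az":0,"dx":0,"dy":0,"dz":-85,"fingers":30},{"ax":0,"ay":0,"az":11,"dx":1,"dy":-45,"dz":-85,"fingers":30},{"ax":0,"ay":0,"az":22,"dx":2,"dy":-90,"dz":-85,"fingers":30},{"ax":0,"ay":0,"az":33,"dx":3,"dy":-140,"dz":-85,"fingers":30},{"ax":0,"ay":0,"az":43,"dx":3,"dy":-180,"dz":-85,"fingers":30},{"ax":0,"ay":0,"az":48.6,"dx":3,"dy":-180,"dz":-85,"fingers":30},{"ax":0,"ay":0,"az":48.6,"dx":3,"dy":-180,"dz":-85,"fingers":30}]'
python3 - <<'E'
from h import *
s=snapshot("top"); cv2.imwrite("pics/t1.png",cv2.resize(s["image"][100:300,280:500,::-1],None,fx=3,fy=3))
s=snapshot("wrist"); cv2.imwrite("pics/w3.png",s["image"][:,:,::-1])
print(proj(s,[[.5041,-.2590,.004],[.5675,-.2864,.004]]))
go(.5041,-.2590,.019,156.6)
E
```

```text
pos [430.1 -94.5  15.1] ori [-1.800e+02  1.000e-01 -1.548e+02] j6 -78.3 F [-1.5 -0.9  7.8] open 43.4 t 3.73
d [   3.  -180.4  -84.8] a [-0.   0.1 48.6]
clock: 4.72
tool_pos: [0.5018, -0.2586, 0.0979]
orientation: [-180.0, -0.2, 156.6]
force: [0.8, 0.1, -5.7]
opening: 0.0435
[[324.19360676 209.34935266]
 [324.14543712 287.16709165]]
pos [ 502.3 -258.1   98.6] ori [ 1.800e+02 -1.000e-01  1.567e+02] j6 -105.9 F [ 0.7 -0.4 -6.3] open 43.4 t 4.83
d [-2.1 -0.1 79.6] a [ 0.  -0.1  0.1]
```

View pics/t1.png

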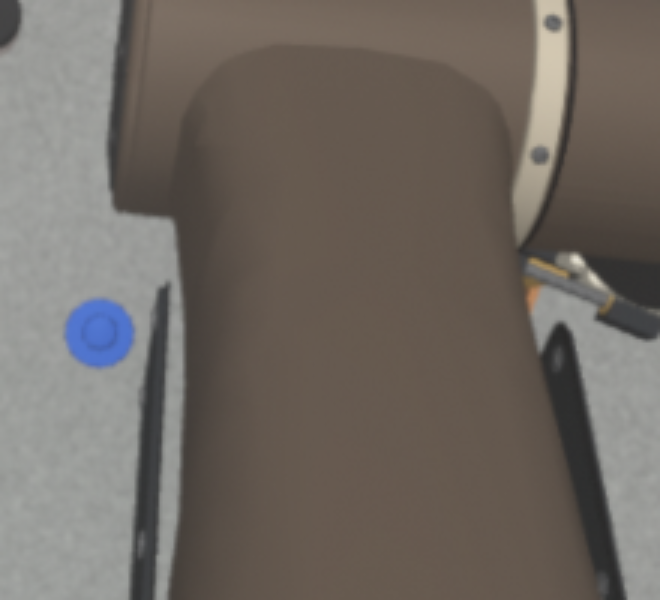

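View pics/w3.png

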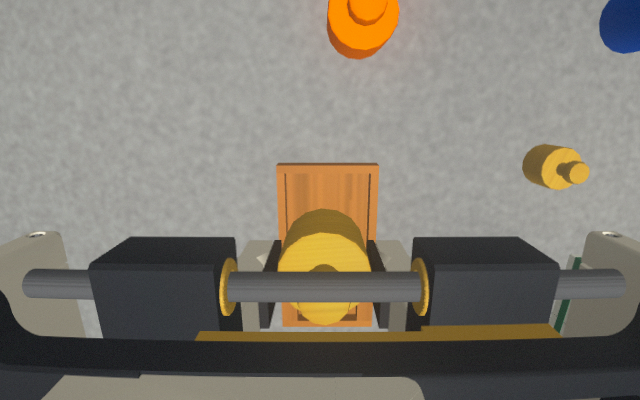

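```bash
python3 -m inch '[{"ax":0,"ay":0,"az":0,"dx":-2,"dy":0,"dz":50,"fingers":30},{"ax":0,"ay":0,"az":0,"dx":-2,"dy":0,"dz":70,"fingers":30},{"ax":0,"ay":0,"az":0,"dx":-2,"dy":0,"dz":78,"fingers":30},{"ax":0,"ay":0,"az":0,"dx":-2,"dy":0,"dz":79,"fingers":30},{"ax":0,"ay":0,"az":0,"dx":-2,"dy":0,"dz":79,"fingers":30}]'
python3 - <<'E'
from h import *
go(.5041,-.2590,.019,156.6)
E
```

```text
clock: 5.45
tool_pos: [0.5059, -0.2594, 0.0213]
orientation: [180.0, 0.1, 156.7]
force: [0.5, -0.3, -5.4]
opening: 0.0433
pos [ 505.9 -259.4   21.3] ori [1.800e+02 1.000e-01 1.567e+02] j6 -105.9 F [ 0.5 -0.3 -5.4] open 43.3 t 5.45
d [ 1.8 -0.3  2.3] a [0.  0.1 0.1]
```

```bash
python3 -m inch '[{"ax":0,"ay":0,"az":0,"dx":1,"dy":0,"dz":2,"fingers":30},{"ax":0,"ay":0,"az":0,"dx":1,"dy":0,"dz":2,"fingers":30},{"ax":0,"ay":0,"az":0,"dx":1,"dy":0,"dz":2,"fingers":64},{"ax":0,"ay":0,"az":0,"dx":1,"dy":0,"dz":2,"fingers":64},{"ax":0,"ay":0,"az":0,"dx":1,"dy":0,"dz":2,"fingers":64},{"ax":0,"ay":0,"az":0,"dx":1,"dy":0,"dz":-50,"fingers":64},{"ax":0,"ay":0,"az":0,"dx":1,"dy":0,"dz":-90,"fingers":64},{"ax":0,"ay":0,"az":0,"dx":1,"dy":0,"dz":-90,"fingers":64}]'
python3 - <<'E'
from h import *
s=snapshot("wrist"); cv2.imwrite("pics/w4.png",s["image"][:,:,::-1])
go(.5368,-.0865,.11,156.6)
E
```

```text
clock: 6.45
tool_pos: [0.5064, -0.2597, 0.1139]
orientation: [179.9, 0.4, 156.6]
force: [0.3, 0.4, -0.8]
opening: 0.0643
pos [ 505.  -259.3  111.9] ori [179.9   0.2 156.6] j6 -106.0 F [-0.9  0.7 -0.3] open 63.7 t 6.5
d [ 39.5 171.2   1.9] a [ 0.1  0.2 -0. ]
```

View pics/w4.png

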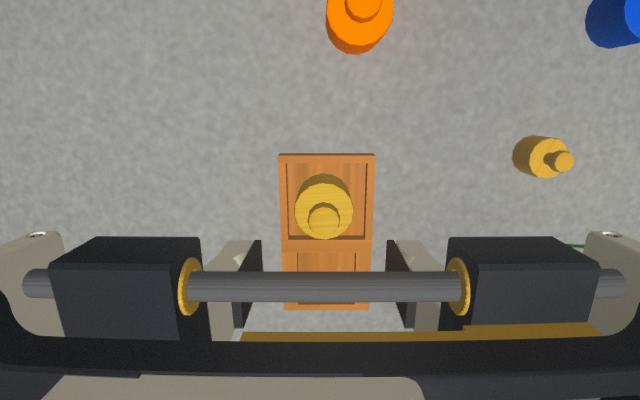

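```bash
python3 -m inch '[{"ax":0,"ay":0,"az":0,"dx":13,"dy":57,"dz":2,"fingers":64},{"ax":0,"ay":0,"az":0,"dx":26,"dy":114,"dz":2,"fingers":64},{"ax":0,"ay":0,"az":0,"dx":39,"dy":171,"dz":2,"fingers":60},{"ax":0,"ay":0,"az":0,"dx":39,"dy":171,"dz":2,"fingers":60},{"ax":0,"ay":0,"az":0,"dx":39,"dy":171,"dz":2,"fingers":60}]'
python3 - <<'E'
from h import *
s=snapshot("wrist"); cv2.imwrite("pics/w5.png",s["image"][:,:,::-1])
for r in landmark_of("small_weight_mid","wrist"): print(round(r["score"],2),np.round(r["position"],1),np.round(atz(s,r["position"],.022),4)[:2])
go(.5368,-.0865,.012,156.6)
E
```

```text
clock: 7.12
tool_pos: [0.5355, -0.0865, 0.1072]
orientation: [-179.9, -0.1, 156.7]
force: [0.7, -1.6, -0.4]
opening: 0.0604
0.74 [324.6 213.1] [ 0.538  -0.0871]
0.19 [386.9 334.1] [ 0.6598 -0.0811]
pos [535.6 -87.5 107.6] ori [-1.800e+02 -1.000e-01  1.565e+02] j6 -124.9 F [ 0.4 -0.1  0.2] open 60.0 t 7.22
d [-0.8  1.5 95.6] a [-0.  -0.1 -0.1]
```

View pics/w5.png

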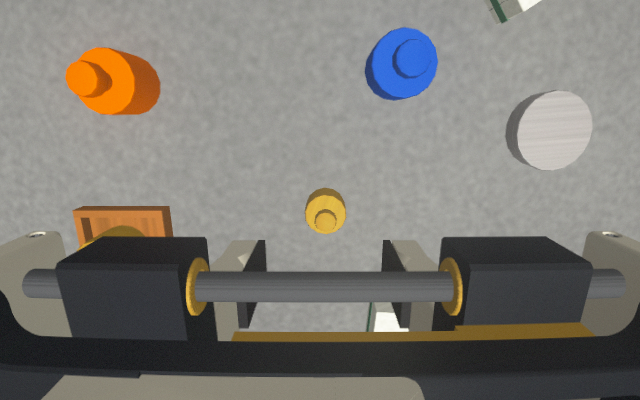

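```bash
python3 -m inch '[{"ax":0,"ay":0,"az":0,"dx":-1,"dy":1,"dz":50,"fingers":60},{"ax":0,"ay":0,"az":0,"dx":-1,"dy":1,"dz":85,"fingers":60},{"ax":0,"ay":0,"az":0,"dx":-1,"dy":1,"dz":96,"fingers":60},{"ax":0,"ay":0,"az":0,"dx":-1,"dy":1,"dz":96,"fingers":60},{"ax":0,"ay":0,"az":0,"dx":-1,"dy":1,"dz":96,"fingers":20},{"ax":0,"ay":0,"az":0,"dx":-1,"dy":1,"dz":96,"fingers":20},{"ax":0,"ay":0,"az":0,"dx":-1,"dy":1,"dz":96,"fingers":20},{"ax":0,"ay":0,"az":0,"dx":-1,"dy":1,"dz":96,"fingers":20}]'
python3 - <<'E'
from h import *
go(.5675,-.2864,.1,156.6)
E
```

```text
clock: 8.22
tool_pos: [0.5379, -0.086, 0.013]
orientation: [180.0, 0.1, 156.6]
force: [-0.9, 0.7, 3.6]
opening: 0.0312
pos [537.9 -86.   13. ] ori [1.800e+02 1.000e-01 1.566e+02] j6 -124.9 F [-0.9  0.7  3.6] open 31.2 t 8.22
d [-106.8 -172.1  -87. ] a [0.  0.1 0. ]
```

```bash
python3 -m inch '[{"ax":0,"ay":0,"az":0,"dx":0,"dy":0,"dz":-50,"fingers":20},{"ax":0,"ay":0,"az":0,"dx":0,"dy":0,"dz":-87,"fingers":20},{"ax":0,"ay":0,"az":0,"dx":-27,"dy":-45,"dz":-87,"fingers":20},{"ax":0,"ay":0,"az":0,"dx":-54,"dy":-90,"dz":-87,"fingers":20},{"ax":0,"ay":0,"az":0,"dx":-80,"dy":-135,"dz":-87,"fingers":20},{"ax":0,"ay":0,"az":0,"dx":-107,"dy":-172,"dz":-87,"fingers":20},{"ax":0,"ay":0,"az":0,"dx":-107,"dy":-172,"dz":-87,"fingers":20},{"ax":0,"ay":0,"az":0,"dx":-107,"dy":-172,"dz":-87,"fingers":20}]'
python3 - <<'E'
from h import *
s=snapshot("wrist"); cv2.imwrite("pics/w6.png",s["image"][:,:,::-1])
go(.5675,-.2864,.017,156.6)
E
```

```text
clock: 9.22
tool_pos: [0.5667, -0.2864, 0.0986]
orientation: [180.0, -0.1, 156.5]
force: [-0.3, 0.9, -1.1]
opening: 0.0309
pos [ 566.9 -285.8   98.8] ori [ 1.800e+02 -1.000e-01  1.566e+02] j6 -104.2 F [ 0.  -0.2 -1.7] open 30.9 t 9.28
d [-0.9 -0.3 81.8] a [ 0.  -0.1  0. ]
```

View pics/w6.png

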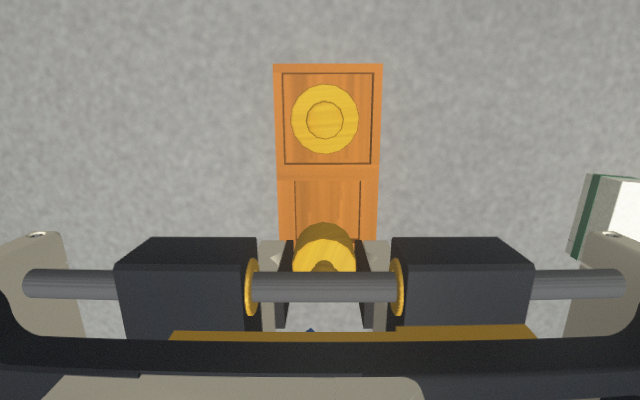

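```bash
python3 -m inch '[{"ax":0,"ay":0,"az":0,"dx":-1,"dy":0,"dz":50,"fingers":20},{"ax":0,"ay":0,"az":0,"dx":-1,"dy":0,"dz":72,"fingers":20},{"ax":0,"ay":0,"az":0,"dx":-1,"dy":0,"dz":80,"fingers":20},{"ax":0,"ay":0,"az":0,"dx":-1,"dy":0,"dz":82,"fingers":20},{"ax":0,"ay":0,"az":0,"dx":-1,"dy":0,"dz":82,"fingers":20}]'
python3 - <<'E'
from h import *
go(.5675,-.2864,.017,156.6)
E
```

```text
clock: 9.9
tool_pos: [0.5691, -0.2867, 0.0184]
orientation: [180.0, 0.1, 156.6]
force: [-0.3, -0.5, -2.0]
opening: 0.0313
pos [ 569.1 -286.7   18.4] ori [1.800e+02 1.000e-01 1.566e+02] j6 -104.2 F [-0.3 -0.5 -2. ] open 31.3 t 9.9
d [ 1.6 -0.3  1.4] a [0.  0.1 0. ]
```

```bash
python3 -m inch '[{"ax":0,"ay":0,"az":0,"dx":1,"dy":0,"dz":1.3,"fingers":20},{"ax":0,"ay":0,"az":0,"dx":1,"dy":0,"dz":1.3,"fingers":20},{"ax":0,"ay":0,"az":0,"dx":1,"dy":0,"dz":1.3,"fingers":56},{"ax":0,"ay":0,"az":0,"dx":1,"dy":0,"dz":1.3,"fingers":56},{"ax":0,"ay":0,"az":0,"dx":1,"dy":0,"dz":1.3,"fingers":56},{"ax":0,"ay":0,"az":0,"dx":1,"dy":0,"dz":-50,"fingers":56},{"ax":0,"ay":0,"az":0,"dx":1,"dy":0,"dz":-100,"fingers":56},{"ax":0,"ay":0,"az":0,"dx":1,"dy":0,"dz":-100,"fingers":56}]'
python3 - <<'E'
from h import *
s=snapshot("wrist"); cv2.imwrite("pics/w7.png",s["image"][:,:,::-1])
go(.663,-.0828,.13,153)
E
```

```text
clock: 10.9
tool_pos: [0.5701, -0.2874, 0.1221]
orientation: [179.9, 0.5, 156.6]
force: [0.5, -0.4, -0.1]
opening: 0.0562
pos [ 568.6 -286.8  119.5] ori [179.9   0.2 156.6] j6 -104.2 F [-0.9  1.2 -0.6] open 56.0 t 10.95
d [ -5.7 224.7 -10.2] a [0.1 0.2 3.6]
```

View pics/w7.png

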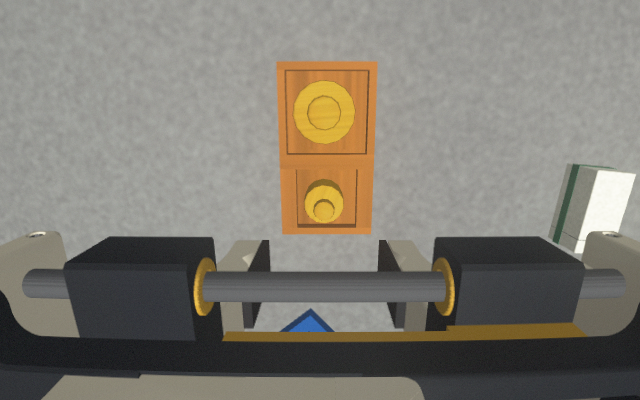

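```bash
python3 -m inch '[{"ax":0,"ay":0,"az":1,"dx":-1,"dy":56,"dz":-8,"fingers":60},{"ax":0,"ay":0,"az":2,"dx":-3,"dy":112,"dz":-8,"fingers":60},{"ax":0,"ay":0,"az":3,"dx":-5,"dy":168,"dz":-8,"fingers":60},{"ax":0,"ay":0,"az":3.6,"dx":-6,"dy":224,"dz":-8,"fingers":60},{"ax":0,"ay":0,"az":3.6,"dx":-6,"dy":224,"dz":-8,"fingers":60},{"ax":0,"ay":0,"az":3.6,"dx":-6,"dy":224,"dz":-8,"fingers":60}]'
python3 - <<'E'
from h import *
s=snapshot("wrist"); cv2.imwrite("pics/w8.png",s["image"][:,:,::-1])
for r in landmark_of("long_carton_mid","wrist"): print(round(r["score"],2),np.round(r["position"],1),np.round(atz(s,r["position"],.018),4)[:2])
go(.663,-.0828,.011,153)
E
```

```text
clock: 11.7
tool_pos: [0.6611, -0.0831, 0.1238]
orientation: [-179.9, -0.1, 153.0]
force: [-0.1, 0.3, -0.2]
opening: 0.0598
0.86 [325.8 203.6] [ 0.6623 -0.0821]
pos [661.1 -84.2 124.5] ori [-1.800e+02 -1.000e-01  1.529e+02] j6 -126.5 F [-0.2 -0.6  1.2] open 59.8 t 11.8
d [ -1.2   2.2 113.5] a [-0.  -0.1 -0.1]
```

View pics/w8.png

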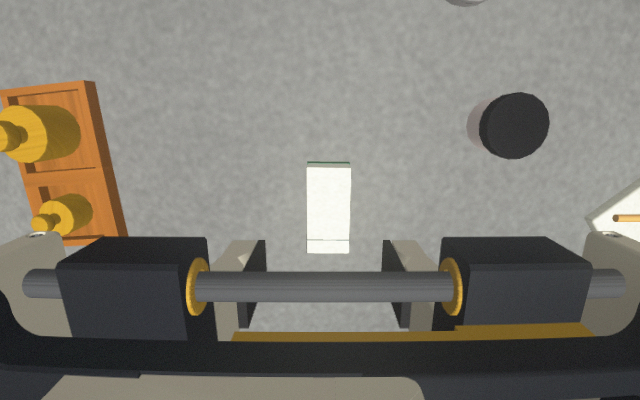

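```bash
python3 -m inch '[{"ax":0,"ay":0,"az":0,"dx":-1,"dy":2,"dz":55,"fingers":60},{"ax":0,"ay":0,"az":0,"dx":-1,"dy":2,"dz":100,"fingers":60},{"ax":0,"ay":0,"az":0,"dx":-1,"dy":2,"dz":115,"fingers":60},{"ax":0,"ay":0,"az":0,"dx":-1,"dy":2,"dz":115,"fingers":60},{"ax":0,"ay":0,"az":0,"dx":-1,"dy":2,"dz":115,"fingers":25},{"ax":0,"ay":0,"az":0,"dx":-1,"dy":2,"dz":115,"fingers":25},{"ax":0,"ay":0,"az":0,"dx":-1,"dy":2,"dz":115,"fingers":25},{"ax":0,"ay":0,"az":0,"dx":-1,"dy":2,"dz":-5,"fingers":25}]'
python3 - <<'E'
from h import *
u=np.array([.981,.194]); m=np.array([.5357,.2774])
t=m-.047*u; print(t)
go(*t,.12,-168.8)
E
```

```text
clock: 12.8
tool_pos: [0.6601, -0.082, 0.0687]
orientation: [-179.7, -0.5, 153.0]
force: [1.4, 0.2, -0.1]
opening: 0.0337
[0.489593 0.268282]
pos [660.1 -82.   68.7] ori [-179.7   -0.5  153. ] j6 -126.6 F [ 1.4  0.2 -0.1] open 33.7 t 12.8
d [311.5 234.3 -49.8] a [ -0.1  -0.6 -38.2]
```

```bash
python3 -m inch '[{"ax":0,"ay":0,"az":0,"dx":0,"dy":0,"dz":-50,"fingers":25},{"ax":0,"ay":0,"az":-8,"dx":48,"dy":36,"dz":-50,"fingers":25},{"ax":0,"ay":0,"az":-16,"dx":96,"dy":72,"dz":-50,"fingers":25},{"ax":0,"ay":0,"az":-24,"dx":144,"dy":108,"dz":-50,"fingers":25},{"ax":0,"ay":0,"az":-32,"dx":192,"dy":144,"dz":-50,"fingers":25},{"ax":0,"ay":0,"az":-38.2,"dx":240,"dy":180,"dz":-50,"fingers":25},{"ax":0,"ay":0,"az":-38.2,"dx":288,"dy":216,"dz":-50,"fingers":25},{"ax":0,"ay":0,"az":-38.2,"dx":311,"dy":234,"dz":-50,"fingers":25}]'
python3 - <<'E'
from h import *
u=np.array([.981,.194]); m=np.array([.5357,.2774])
t=m-.047*u
s=snapshot("wrist"); cv2.imwrite("pics/w9.png",s["image"][:,:,::-1])
go(*t,.013,-168.8)
E
```

```text
clock: 13.8
tool_pos: [0.4915, 0.2703, 0.1235]
orientation: [179.9, 0.1, -168.7]
force: [0.3, 0.6, -0.9]
opening: 0.0337
pos [491.2 272.2 123.6] ori [ 1.799e+02  1.000e-01 -1.686e+02] j6 -127.6 F [-0.5  2.2 -0.5] open 33.9 t 13.85
d [  2.5  -3.7 110.5] a [0.1 0.1 0.2]
```

View pics/w9.png

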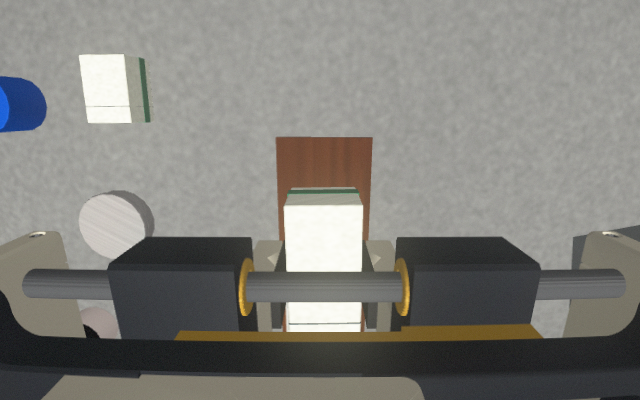

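```bash
python3 - <<'E'
from h import *
u=np.array([.981,.194]); m=np.array([.5357,.2774]); v=np.array([-.194,.981])
t=m-.047*u
s=snapshot("wrist"); cv2.imwrite("pics/w10.png",s["image"][:,:,::-1])
print(proj(s,[[*(m-.097*u+k*v),.004] for k in (.04,-.04)]))
go(*t,.013,-168.8)
c=s["image"][:,:,:]; cv2.imwrite("pics/w10c.png",cv2.resize(c[120:240,220:420,::-1],None,fx=4,fy=4))
E
```

```text
[[368.39510821 137.07385572]
 [271.32366664 136.88599649]]
pos [491.8 270.6 123.5] ori [ 1.799e+02  1.000e-01 -1.686e+02] j6 -127.4 F [ 0.1 -0.3  0.4] open 34.0 t 13.9
d [  2.7  -1.9 110.5] a [0.1 0.1 0.2]
```

View pics/w10c.png

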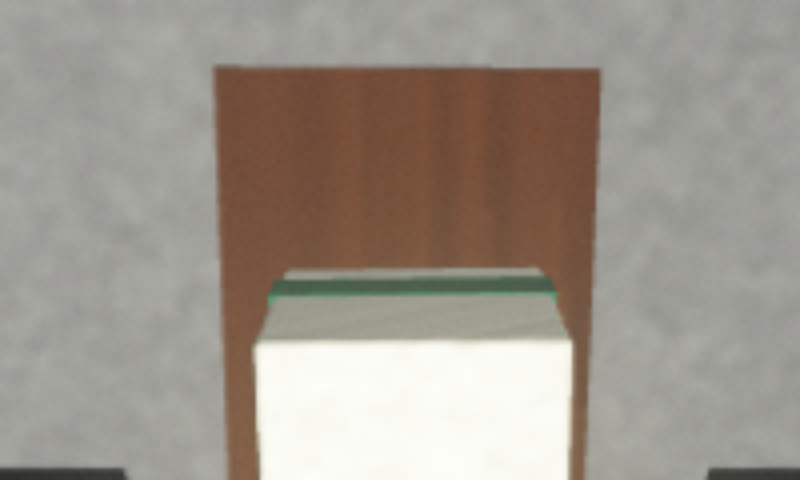

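```bash
python3 -m inch '[{"ax":0,"ay":0,"az":0,"dx":2,"dy":-1,"dz":55,"fingers":25},{"ax":0,"ay":0,"az":0,"dx":2,"dy":-1,"dz":90,"fingers":25},{"ax":0,"ay":0,"az":0,"dx":2,"dy":-1,"dz":106,"fingers":25},{"ax":0,"ay":0,"az":0,"dx":2,"dy":-1,"dz":108,"fingers":25},{"ax":0,"ay":0,"az":0,"dx":2,"dy":-1,"dz":108,"fingers":25}]'
python3 - <<'E'
from h import *
u=np.array([.981,.194]); m=np.array([.5357,.2774])
t=m-.047*u
go(*t,.013,-168.8)
E
```

```text
clock: 14.52
tool_pos: [0.4916, 0.2666, 0.0154]
orientation: [180.0, 0.1, -168.8]
force: [-0.2, -1.2, -0.3]
opening: 0.034
pos [491.6 266.6  15.4] ori [ 1.800e+02  1.000e-01 -1.688e+02] j6 -127.4 F [-0.2 -1.2 -0.3] open 34.0 t 14.53
d [1.7 2.1 2.4] a [ 0.   0.1 -0. ]
```

```bash
python3 -m inch '[{"ax":0,"ay":0,"az":0,"dx":0,"dy":1,"dz":1.5,"fingers":25},{"ax":0,"ay":0,"az":0,"dx":0,"dy":1,"dz":1.5,"fingers":60},{"ax":0,"ay":0,"az":0,"dx":0,"dy":1,"dz":1.5,"fingers":60},{"ax":0,"ay":0,"az":0,"dx":0,"dy":1,"dz":1.5,"fingers":60},{"ax":0,"ay":0,"az":0,"dx":0,"dy":1,"dz":-50,"fingers":60},{"ax":0,"ay":0,"az":0,"dx":0,"dy":1,"dz":-80,"fingers":60},{"ax":0,"ay":0,"az":0,"dx":60,"dy":1,"dz":-80,"fingers":0},{"ax":0,"ay":0,"az":0,"dx":63,"dy":1,"dz":-80,"fingers":0}]'
python3 -m inch '[{"ax":0,"ay":0,"az":0,"dx":0,"dy":0,"dz":0,"fingers":0},{"ax":0,"ay":0,"az":0,"dx":0,"dy":0,"dz":0,"fingers":0}]'
python3 - <<'E'
from h import *
u=np.array([.981,.194]); m=np.array([.5357,.2774])
s=snapshot("top"); cv2.imwrite("pics/t2.png",cv2.resize(s["image"][80:260,100:300,::-1],None,fx=3.3,fy=3.3))
s=snapshot("wrist"); cv2.imwrite("pics/w11.png",s["image"][:,:,::-1])
o=get_obs(); print("xf",(o["tool_pos"][:2]-m)@u)
go(*(m-.11*u),.013,-168.8)
E
```

```text
clock: 15.52
tool_pos: [0.426, 0.2535, 0.0949]
orientation: [180.0, -0.1, -168.8]
force: [1.0, 1.1, -0.2]
opening: 0.0451
clock: 15.78
tool_pos: [0.4297, 0.2556, 0.0948]
orientation: [180.0, 0.0, -168.8]
force: [0.1, -0.8, 0.2]
opening: 0.0252
xf -0.10833805080961367
pos [429.6 255.3  94.5] ori [-180.    -0.  -168.8] j6 -132.1 F [ 0.2 -0.1  1. ] open 17.8 t 15.88
d [ 1.6  1.1 81.5] a [-0. -0. -0.]
```

View pics/t2.png

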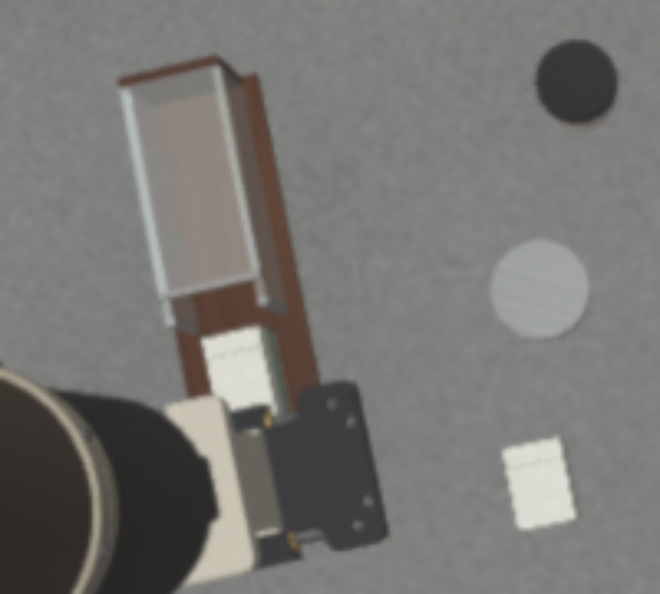

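View pics/w11.png

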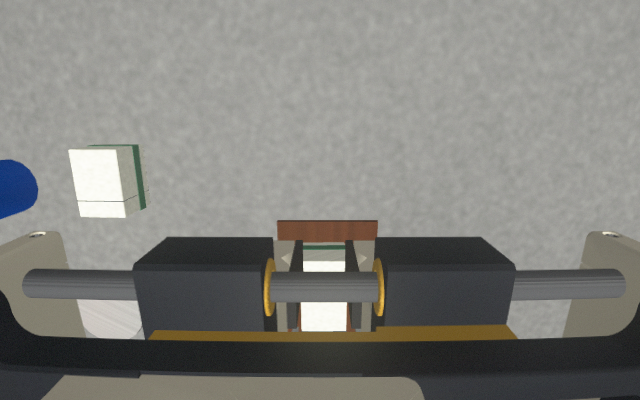

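```bash
python3 -m inch '[{"ax":0,"ay":0,"az":0,"dx":3,"dy":1,"dz":0,"fingers":0},{"ax":0,"ay":0,"az":0,"dx":3,"dy":1,"dz":45,"fingers":0},{"ax":0,"ay":0,"az":0,"dx":3,"dy":1,"dz":75,"fingers":0},{"ax":0,"ay":0,"az":0,"dx":3,"dy":1,"dz":81,"fingers":0},{"ax":0,"ay":0,"az":0,"dx":3,"dy":1,"dz":81,"fingers":0}]'
python3 - <<'E'
from h import *
u=np.array([.981,.194]); m=np.array([.5357,.2774])
o=get_obs(); print("xf",(o["tool_pos"][:2]-m)@u)
go(*(m-.012*u),.013,-168.8)
E
```

```text
clock: 16.5
tool_pos: [0.4261, 0.2556, 0.0139]
orientation: [-180.0, -0.0, -168.8]
force: [-0.2, 0.4, -0.5]
opening: 0.0004
xf -0.11173365617638316
pos [426.1 255.6  13.9] ori [-180.    -0.  -168.8] j6 -132.5 F [-0.2  0.4 -0.5] open 0.4 t 16.5
d [-99.7   0.1   0.9] a [-0. -0.  0.]
```

```bash
python3 -m inch '[{"ax":0,"ay":0,"az":0,"dx":-12,"dy":0,"dz":0,"fingers":0},{"ax":0,"ay":0,"az":0,"dx":-24,"dy":0,"dz":0,"fingers":0},{"ax":0,"ay":0,"az":0,"dx":-36,"dy":0,"dz":0,"fingers":0},{"ax":0,"ay":0,"az":0,"dx":-48,"dy":0,"dz":0,"fingers":0},{"ax":0,"ay":0,"az":0,"dx":-58,"dy":0,"dz":0,"fingers":0},{"ax":0,"ay":0,"az":0,"dx":-68,"dy":0,"dz":0,"fingers":0},{"ax":0,"ay":0,"az":0,"dx":-75,"dy":0,"dz":0,"fingers":0},{"ax":0,"ay":0,"az":0,"dx":-80,"dy":0,"dz":0,"fingers":0}]'
python3 - <<'E'
from h import *
u=np.array([.981,.194]); m=np.array([.5357,.2774])
s=snapshot("top"); cv2.imwrite("pics/t3.png",cv2.resize(s["image"][80:240,110:240,::-1],None,fx=3.7,fy=3.7))
o=get_obs(); print("xf",(o["tool_pos"][:2]-m)@u)
go(*(m-.012*u),.013,-168.8)
E
```

```text
clock: 17.5
tool_pos: [0.5047, 0.2711, 0.0137]
orientation: [-180.0, -0.0, -168.8]
force: [-0.1, -0.2, 0.8]
opening: 0.0005
xf -0.03112535188204244
pos [505.2 271.3  13.7] ori [ 180.     0.  -168.8] j6 -126.6 F [0.5 1.1 0.4] open 0.2 t 17.55
d [-19.1   0.    0.7] a [0. 0. 0.]
```

View pics/t3.png

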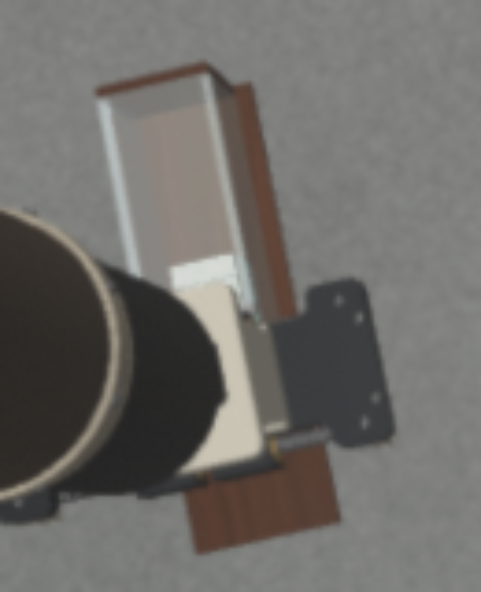

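```bash
python3 -m inch '[{"ax":0,"ay":0,"az":0,"dx":-6,"dy":0,"dz":0,"fingers":0},{"ax":0,"ay":0,"az":0,"dx":-12,"dy":0,"dz":0,"fingers":0},{"ax":0,"ay":0,"az":0,"dx":-16,"dy":0,"dz":0,"fingers":0},{"ax":0,"ay":0,"az":0,"dx":-19,"dy":0,"dz":0,"fingers":0},{"ax":0,"ay":0,"az":0,"dx":-19,"dy":0,"dz":0,"fingers":0}]'
python3 - <<'E'
from h import *
u=np.array([.981,.194]); m=np.array([.5357,.2774])
o=get_obs(); print("xf",(o["tool_pos"][:2]-m)@u, o["tool_pos"],o["force"])
s=snapshot("scene"); cv2.imwrite("pics/s1.png",cv2.resize(s["image"][230:400,280:470,::-1],None,fx=3.5,fy=3.5))
E
python3 -m inch '[{"ax":0,"ay":0,"az":0,"dx":20,"dy":0,"dz":0,"fingers":0},{"ax":0,"ay":0,"az":0,"dx":20,"dy":0,"dz":-50,"fingers":0},{"ax":0,"ay":0,"az":0,"dx":20,"dy":0,"dz":-105,"fingers":40},{"ax":0,"ay":0,"az":0,"dx":60,"dy":0,"dz":-105,"fingers":60},{"ax":0,"ay":0,"az":0,"dx":60,"dy":0,"dz":-105,"fingers":60}]'
python3 - <<'E'
from h import *
s=snapshot("wrist"); cv2.imwrite("pics/w12.png",s["image"][:,:,::-1])
go(.4332,.0963,.11,-170.5)
E
```

```text
clock: 18.18
tool_pos: [0.5232, 0.2748, 0.0137]
orientation: [180.0, 0.0, -168.8]
force: [-0.3, 0.5, 0.0]
opening: 0.0006
xf -0.012735560340923225 [0.52323236 0.27479791 0.01373824] [-0.31155725  0.49002507  0.03580801]
clock: 18.85
tool_pos: [0.4623, 0.2625, 0.1197]
orientation: [179.9, 0.0, -168.8]
force: [1.1, -0.0, 0.1]
opening: 0.025
pos [463.4 263.  119.5] ori [ 179.9    0.  -168.8] j6 -129.4 F [ 0.6  1.3 -0.4] open 28.7 t 18.9
d [  62.1 -157.6    9.3] a [0.1 0.  1.7]
```

View pics/s1.png

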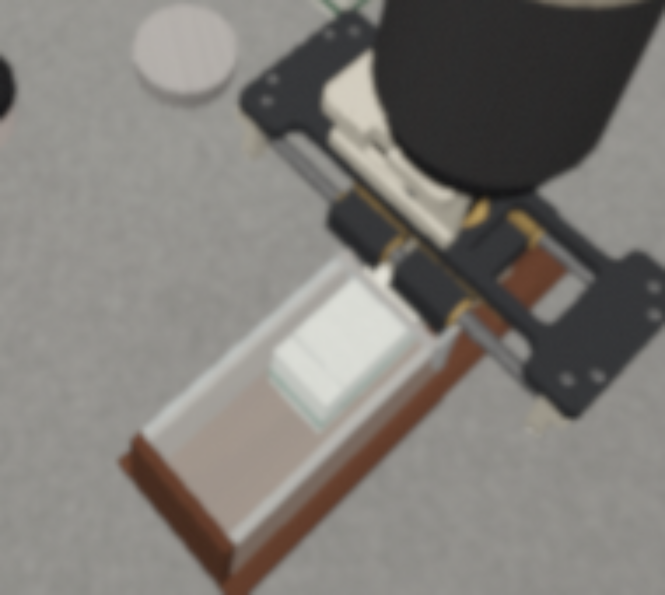

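View pics/w12.png

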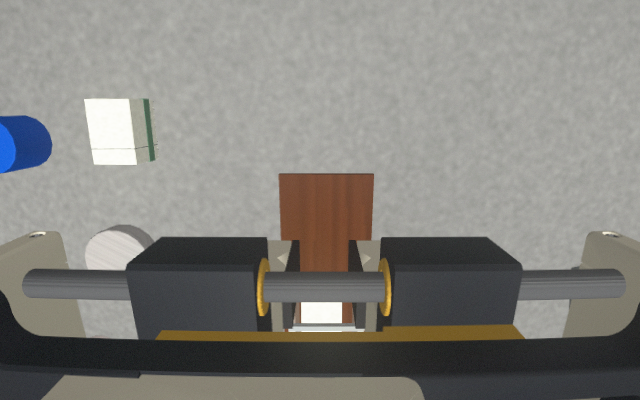

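```bash
python3 -m inch '[{"ax":0,"ay":0,"az":1.7,"dx":20,"dy":-50,"dz":4,"fingers":56},{"ax":0,"ay":0,"az":1.7,"dx":40,"dy":-100,"dz":4,"fingers":56},{"ax":0,"ay":0,"az":1.7,"dx":62,"dy":-157,"dz":4,"fingers":56},{"ax":0,"ay":0,"az":1.7,"dx":62,"dy":-157,"dz":4,"fingers":56},{"ax":0,"ay":0,"az":1.7,"dx":62,"dy":-157,"dz":4,"fingers":56}]'
python3 - <<'E'
from h import *
s=snapshot("wrist"); cv2.imwrite("pics/w13.png",s["image"][:,:,::-1])
for r in landmark_of("short_carton_mid","wrist"): print(round(r["score"],2),np.round(r["position"],1),np.round(atz(s,r["position"],.018),4)[:2])
go(.4332,.0963,.010,-170.5)
E
```

```text
clock: 19.52
tool_pos: [0.4346, 0.0971, 0.1149]
orientation: [180.0, 0.0, -170.6]
force: [-0.1, 0.5, 0.9]
opening: 0.0562
0.95 [326.6 201. ] [0.4305 0.0983]
0.72 [304.3 321.2] [0.5433 0.0971]
pos [434.5  97.8 114.8] ori [ 180.     0.  -170.5] j6 -118.7 F [ 0.4  0.1 -0.3] open 55.9 t 19.62
d [  1.6  -1.3 104.8] a [0. 0. 0.]
```

View pics/w13.png

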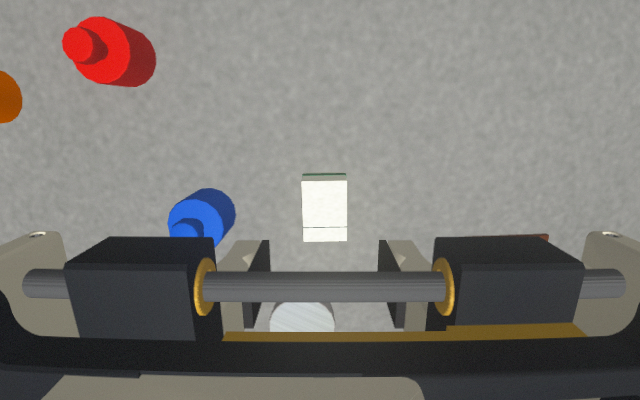

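```bash
python3 -m inch '[{"ax":0,"ay":0,"az":0,"dx":2,"dy":0,"dz":55,"fingers":56},{"ax":0,"ay":0,"az":0,"dx":2,"dy":0,"dz":95,"fingers":56},{"ax":0,"ay":0,"az":0,"dx":2,"dy":0,"dz":105,"fingers":56},{"ax":0,"ay":0,"az":0,"dx":2,"dy":0,"dz":105,"fingers":56},{"ax":0,"ay":0,"az":0,"dx":2,"dy":0,"dz":105,"fingers":25},{"ax":0,"ay":0,"az":0,"dx":2,"dy":0,"dz":105,"fingers":25},{"ax":0,"ay":0,"az":0,"dx":2,"dy":0,"dz":105,"fingers":25},{"ax":0,"ay":0,"az":0,"dx":2,"dy":0,"dz":105,"fingers":25}]'
python3 - <<'E'
from h import *
u=np.array([.981,.194]); m=np.array([.5357,.2774]); v=np.array([-.194,.981])
go(*(m-.046*u+.001*v),.11,-168.8)
E
```

```text
clock: 20.62
tool_pos: [0.4324, 0.0971, 0.0107]
orientation: [180.0, 0.1, -170.5]
force: [-1.6, 1.9, 7.9]
opening: 0.0339
pos [432.4  97.1  10.7] ori [ 1.800e+02  1.000e-01 -1.705e+02] j6 -118.8 F [-1.6  1.9  7.9] open 33.9 t 20.62
d [-85.8 160.5 -99.1] a [ 0.   0.1 -1.7]
```

```bash
python3 -m inch '[{"ax":0,"ay":0,"az":0,"dx":0,"dy":0,"dz":-50,"fingers":25},{"ax":0,"ay":0,"az":0,"dx":0,"dy":0,"dz":-99,"fingers":25},{"ax":0,"ay":0,"az":-1.7,"dx":-24,"dy":45,"dz":-99,"fingers":25},{"ax":0,"ay":0,"az":-1.7,"dx":-48,"dy":90,"dz":-99,"fingers":25},{"ax":0,"ay":0,"az":-1.7,"dx":-70,"dy":130,"dz":-99,"fingers":25},{"ax":0,"ay":0,"az":-1.7,"dx":-86,"dy":160,"dz":-99,"fingers":25},{"ax":0,"ay":0,"az":-1.7,"dx":-86,"dy":160,"dz":-99,"fingers":25},{"ax":0,"ay":0,"az":-1.7,"dx":-86,"dy":160,"dz":-99,"fingers":25}]'
python3 - <<'E'
from h import *
u=np.array([.981,.194]); m=np.array([.5357,.2774]); v=np.array([-.194,.981])
s=snapshot("wrist"); cv2.imwrite("pics/w14.png",s["image"][:,:,::-1])
go(*(m-.046*u+.001*v),.0155,-168.8)
E
```

```text
clock: 21.62
tool_pos: [0.4898, 0.2682, 0.1085]
orientation: [-180.0, -0.0, -168.8]
force: [-0.6, -0.5, -0.4]
opening: 0.0339
pos [489.8 267.9 108.7] ori [-180.    -0.  -168.8] j6 -127.6 F [ 0.4 -0.2 -0.3] open 33.7 t 21.68
d [-1.   1.4 93.2] a [-0. -0. -0.]
```

View pics/w14.png

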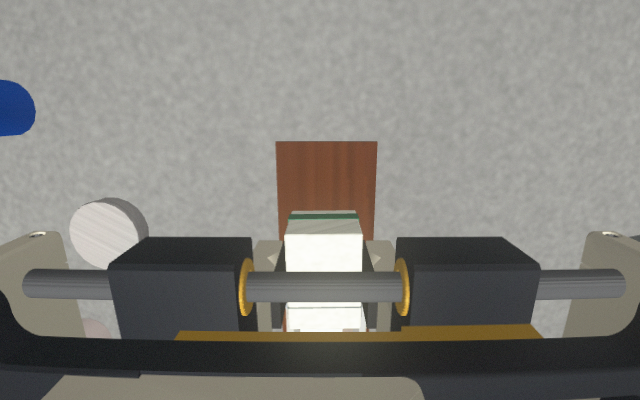

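```bash
python3 -m inch '[{"ax":0,"ay":0,"az":0,"dx":-1,"dy":1,"dz":50,"fingers":25},{"ax":0,"ay":0,"az":0,"dx":-1,"dy":1,"dz":80,"fingers":25},{"ax":0,"ay":0,"az":0,"dx":-1,"dy":1,"dz":92,"fingers":25},{"ax":0,"ay":0,"az":0,"dx":-1,"dy":1,"dz":93,"fingers":25},{"ax":0,"ay":0,"az":0,"dx":-1,"dy":1,"dz":93,"fingers":25}]'
python3 - <<'E'
from h import *
u=np.array([.981,.194]); m=np.array([.5357,.2774]); v=np.array([-.194,.981])
go(*(m-.046*u+.001*v),.0145,-168.8)
E
```

```text
clock: 22.3
tool_pos: [0.4917, 0.2703, 0.017]
orientation: [179.9, 0.1, -168.8]
force: [0.6, -0.4, -0.6]
opening: 0.0338
pos [491.7 270.3  17. ] ori [ 1.799e+02  1.000e-01 -1.688e+02] j6 -127.6 F [ 0.6 -0.4 -0.6] open 33.8 t 22.3
d [ 1.5 -0.6  2.5] a [ 0.1  0.1 -0. ]
```

```bash
python3 -m inch '[{"ax":0,"ay":0,"az":0,"dx":0,"dy":0,"dz":2,"fingers":25},{"ax":0,"ay":0,"az":0,"dx":0,"dy":0,"dz":2,"fingers":60},{"ax":0,"ay":0,"az":0,"dx":0,"dy":0,"dz":2,"fingers":60},{"ax":0,"ay":0,"az":0,"dx":0,"dy":0,"dz":2,"fingers":60},{"ax":0,"ay":0,"az":0,"dx":0,"dy":0,"dz":-50,"fingers":60},{"ax":0,"ay":0,"az":0,"dx":0,"dy":0,"dz":-80,"fingers":60},{"ax":0,"ay":0,"az":0,"dx":60,"dy":0,"dz":-80,"fingers":0},{"ax":0,"ay":0,"az":0,"dx":60,"dy":0,"dz":-80,"fingers":0}]'
python3 -m inch '[{"ax":0,"ay":0,"az":0,"dx":0,"dy":0,"dz":0,"fingers":0},{"ax":0,"ay":0,"az":0,"dx":0,"dy":0,"dz":0,"fingers":0},{"ax":0,"ay":0,"az":0,"dx":0,"dy":0,"dz":0,"fingers":0}]'
python3 - <<'E'
from h import *
u=np.array([.981,.194]); m=np.array([.5357,.2774]); v=np.array([-.194,.981])
s=snapshot("top"); cv2.imwrite("pics/t4.png",cv2.resize(s["image"][80:240,110:240,::-1],None,fx=3.7,fy=3.7))
go(*(m-.105*u+.001*v),.013,-168.8)
E
```

```text
clock: 23.3
tool_pos: [0.429, 0.2564, 0.0959]
orientation: [-180.0, -0.1, -168.8]
force: [0.5, -0.2, 1.0]
opening: 0.0454
clock: 23.68
tool_pos: [0.4327, 0.2583, 0.0955]
orientation: [-180.0, -0.0, -168.8]
force: [-0.4, 0.4, 0.2]
opening: 0.0155
pos [432.6 258.3  95.4] ori [-180.    -0.  -168.8] j6 -132.0 F [ 0.5 -0.6 -0.5] open 11.7 t 23.73
d [ 0.1 -0.2 82.4] a [-0. -0. -0.]
```

View pics/t4.png

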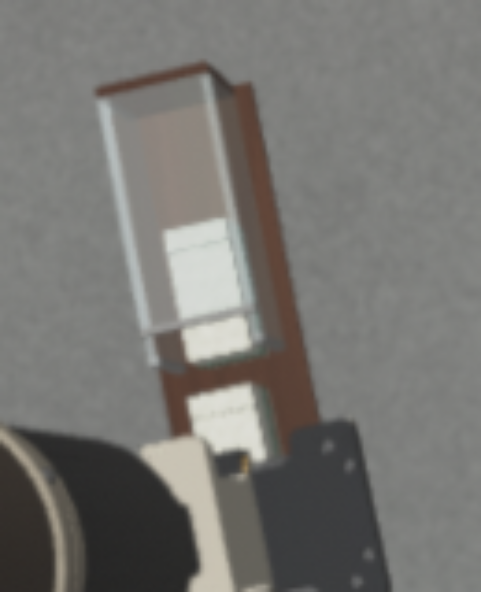

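```bash
python3 - <<'E'
from h import *
u=np.array([.981,.194]); m=np.array([.5357,.2774]); v=np.array([-.194,.981])
s=snapshot("top"); cv2.imwrite("pics/t5.png",cv2.resize(s["image"][150:210,140:190,::-1],None,fx=10,fy=10,interpolation=cv2.INTER_CUBIC))
for x in (0,-.003,.003): print(x,(proj(s,[[*(m+x*u+k*v),.040] for k in (.017,-.017)])-[140,150])*10)
print((proj(s,[[*(m+k*v),.050] for k in (.03,.025,-.025,-.03)])-[140,150])*10)
E
```

```text
0 [[186.87531193 273.29339107]
 [358.06575357 233.61486308]]
-0.003 [[189.9315233  288.54133522]
 [361.17588721 248.87759116]]
0.003 [[183.82513174 258.0545425 ]
 [354.96119201 218.36135987]]
[[104.71124537 283.53836494]
 [130.00487605 277.64724515]
 [384.42348579 218.63195079]
 [409.99904094 212.72317156]]
```

View pics/t5.png

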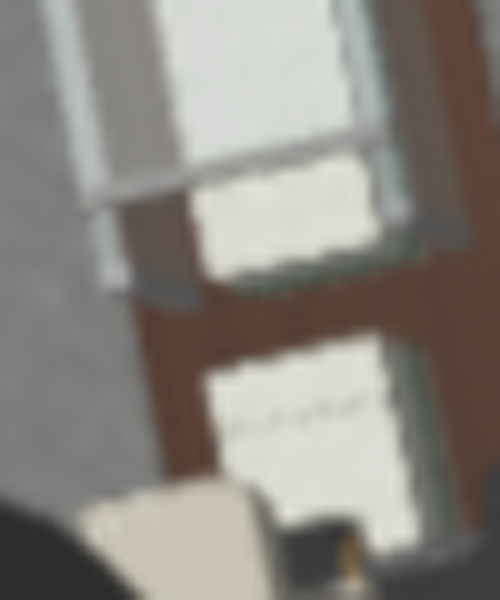

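```bash
python3 -m inch '[{"ax":0,"ay":0,"az":0,"dx":0,"dy":0,"dz":45,"fingers":0},{"ax":0,"ay":0,"az":0,"dx":0,"dy":0,"dz":75,"fingers":0},{"ax":0,"ay":0,"az":0,"dx":0,"dy":0,"dz":82,"fingers":0},{"ax":0,"ay":0,"az":0,"dx":0,"dy":0,"dz":82,"fingers":0},{"ax":0,"ay":0,"az":0,"dx":-12,"dy":0,"dz":82,"fingers":0},{"ax":0,"ay":0,"az":0,"dx":-24,"dy":0,"dz":82,"fingers":0},{"ax":0,"ay":0,"az":0,"dx":-36,"dy":0,"dz":82,"fingers":0},{"ax":0,"ay":0,"az":0,"dx":-46,"dy":0,"dz":82,"fingers":0}]'
python3 - <<'E'
from h import *
u=np.array([.981,.194]); m=np.array([.5357,.2774]); v=np.array([-.194,.981])
s=snapshot("scene"); cv2.imwrite("pics/s2.png",cv2.resize(s["image"][230:400,280:470,::-1],None,fx=3.5,fy=3.5))
go(*(m-.0103*u+.001*v),.013,-168.8)
E
```

```text
clock: 24.78
tool_pos: [0.4784, 0.2673, 0.014]
orientation: [180.0, 0.0, -168.8]
force: [-0.8, 0.8, 1.0]
opening: 0.0005
pos [479.3 267.7  13.9] ori [ 180.     0.  -168.8] j6 -128.5 F [1.8 1.4 0.7] open 0.6 t 24.82
d [-46.9  -0.4   0.9] a [ 0.  0. -0.]
```

View pics/s2.png

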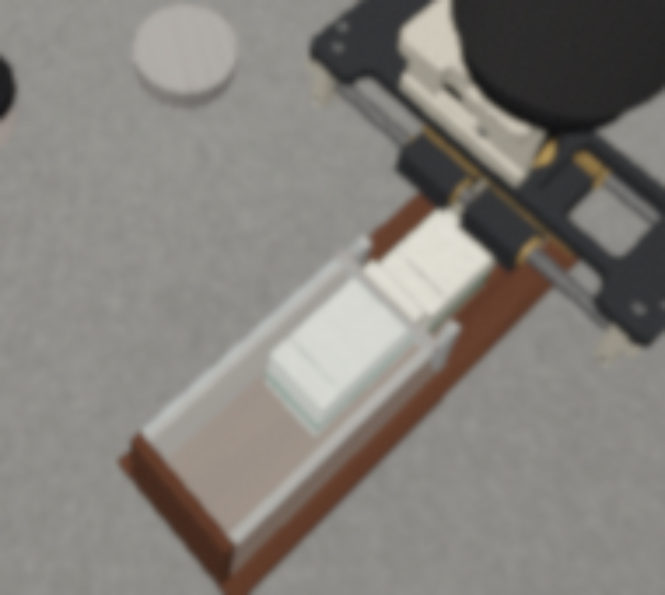

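```bash
python3 -m inch '[{"ax":0,"ay":0,"az":0,"dx":-10,"dy":0,"dz":0,"fingers":0},{"ax":0,"ay":0,"az":0,"dx":-20,"dy":0,"dz":0,"fingers":0},{"ax":0,"ay":0,"az":0,"dx":-28,"dy":0,"dz":0,"fingers":0},{"ax":0,"ay":0,"az":0,"dx":-34,"dy":0,"dz":0,"fingers":0},{"ax":0,"ay":0,"az":0,"dx":-39,"dy":0,"dz":0,"fingers":0},{"ax":0,"ay":0,"az":0,"dx":-42,"dy":0,"dz":0,"fingers":0},{"ax":0,"ay":0,"az":0,"dx":-44,"dy":0,"dz":0,"fingers":0},{"ax":0,"ay":0,"az":0,"dx":-44,"dy":0,"dz":0,"fingers":0}]'
python3 - <<'E'
from h import *
u=np.array([.981,.194]); m=np.array([.5357,.2774]); v=np.array([-.194,.981])
s=snapshot("scene"); cv2.imwrite("pics/s3.png",cv2.resize(s["image"][230:400,280:470,::-1],None,fx=3.5,fy=3.5))
for i in range(3):
    snapshot("wrist"); go(*(m-.0103*u+.001*v),.013,-168.8)
E
```

```text
clock: 25.82
tool_pos: [0.5206, 0.2758, 0.0138]
orientation: [180.0, 0.0, -168.8]
force: [-0.0, -0.3, 0.7]
opening: 0.0004
pos [520.5 275.8  13.9] ori [ 180.     0.  -168.8] j6 -125.7 F [ 0.1 -0.4  0.3] open 0.3 t 25.93
d [-4.9 -0.3  0.9] a [0. 0. 0.]
pos [520.5 275.8  13.9] ori [ 180.     0.  -168.8] j6 -125.7 F [-0.6 -0.5  0.1] open 0.2 t 25.98
d [-4.9 -0.3  0.9] a [0. 0. 0.]
pos [520.5 275.8  13.9] ori [ 180.     0.  -168.8] j6 -125.7 F [ 0.3  1.  -0.3] open 0.6 t 26.02
d [-4.9 -0.4  0.9] a [0. 0. 0.]
```

View pics/s3.png

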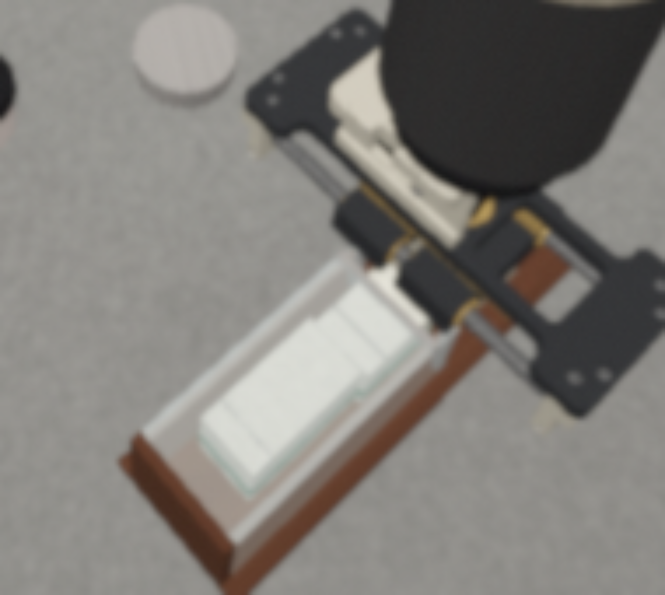

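```bash
python3 -m inch '[{"ax":0,"ay":0,"az":0,"dx":-2,"dy":0,"dz":0,"fingers":0},{"ax":0,"ay":0,"az":0,"dx":-4,"dy":0,"dz":0,"fingers":0},{"ax":0,"ay":0,"az":0,"dx":-4,"dy":0,"dz":0,"fingers":0},{"ax":0,"ay":0,"az":0,"dx":-4,"dy":0,"dz":0,"fingers":0}]'
python3 - <<'E'
from h import *
u=np.array([.981,.194]); m=np.array([.5357,.2774]); v=np.array([-.194,.981])
go(*(m-.0103*u+.001*v),.013,-168.8)
E
python3 -m inch '[{"ax":0,"ay":0,"az":0,"dx":20,"dy":0,"dz":0,"fingers":0},{"ax":0,"ay":0,"az":0,"dx":20,"dy":0,"dz":-50,"fingers":0},{"ax":0,"ay":0,"az":0,"dx":0,"dy":0,"dz":-105,"fingers":0},{"ax":0,"ay":0,"az":0,"dx":-60,"dy":0,"dz":-105,"fingers":0},{"ax":0,"ay":0,"az":0,"dx":-90,"dy":0,"dz":-105,"fingers":0},{"ax":0,"ay":0,"az":0,"dx":-90,"dy":0,"dz":-105,"fingers":0},{"ax":0,"ay":0,"az":0,"dx":-90,"dy":0,"dz":-105,"fingers":0}]'
python3 - <<'E'
from h import *
s=snapshot("wrist"); cv2.imwrite("pics/w15.png",s["image"][:,:,::-1])
cv2.imwrite("pics/w15c.png",cv2.resize(s["image"][130:240,250:400,::-1],None,fx=5,fy=5,interpolation=cv2.INTER_CUBIC))
s=snapshot("scene"); cv2.imwrite("pics/s4.png",cv2.resize(s["image"][270:350,360:460,::-1],None,fx=7,fy=7,interpolation=cv2.INTER_CUBIC))
E
```

```text
clock: 26.52
tool_pos: [0.5246, 0.2765, 0.0138]
orientation: [180.0, 0.0, -168.8]
force: [-0.3, -0.3, 0.4]
opening: 0.0004
pos [524.6 276.5  13.8] ori [ 180.     0.  -168.8] j6 -125.5 F [-0.3 -0.3  0.4] open 0.4 t 26.52
d [-0.8 -0.3  0.8] a [ 0.  0. -0.]
clock: 27.4
tool_pos: [0.6121, 0.2936, 0.1182]
orientation: [-180.0, -0.1, -168.8]
force: [-0.1, -1.1, 0.6]
opening: 0.0002
```

View pics/w15.png

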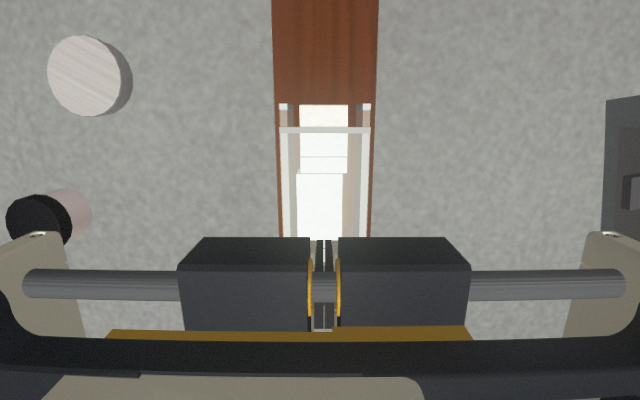

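View pics/s4.png

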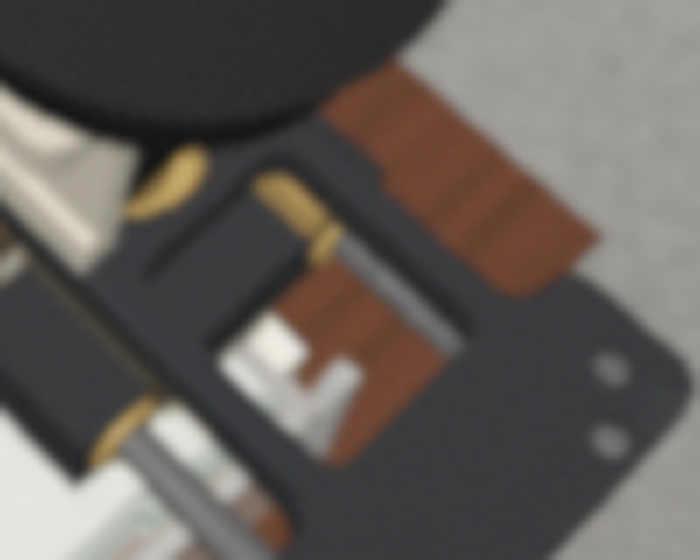

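```bash
python3 - <<'E'
from h import *
u=np.array([.981,.194]); m=np.array([.5357,.2774]); v=np.array([-.194,.981])
s=snapshot("wrist"); im=s["image"]
cv2.imwrite("pics/w16c.png",cv2.resize(im[85:145,270:380,::-1],None,fx=7,fy=7,interpolation=cv2.INTER_CUBIC))
for x in (-.003,0,.003): print(x,"card",proj(s,[[*(m+x*u),z] for z in (.004,.04)]).round(1).tolist(),"wall",proj(s,[[*(m+x*u+k*v),z] for k in(-.0275,.0275) for z in (.004,.05)]).round(1).tolist())
E
```

```text
-0.003 card [[322.5, 100.9], [322.3, 99.2]] wall [[287.7, 101.0], [280.3, 98.7], [357.4, 100.9], [364.2, 98.7]]
0 card [[322.5, 104.8], [322.3, 103.7]] wall [[287.8, 104.9], [280.4, 103.5], [357.3, 104.9], [364.1, 103.4]]
0.003 card [[322.5, 108.7], [322.3, 108.2]] wall [[287.9, 108.8], [280.6, 108.2], [357.2, 108.8], [364.0, 108.1]]
```

View pics/w16c.png

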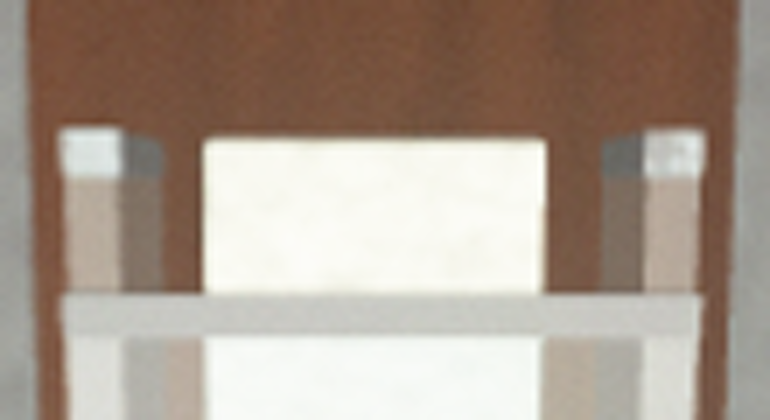

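```bash
python3 -m inch '[{"ax":0,"ay":0,"az":0,"dx":0,"dy":0,"dz":-60,"fingers":0},{"ax":0,"ay":0,"az":0,"dx":60,"dy":0,"dz":-100,"fingers":0},{"ax":0,"ay":0,"az":0,"dx":110,"dy":30,"dz":-130,"fingers":0},{"ax":0,"ay":0,"az":0,"dx":130,"dy":90,"dz":-130,"fingers":0},{"ax":0,"ay":0,"az":0,"dx":130,"dy":140,"dz":-130,"fingers":0},{"ax":0,"ay":0,"az":0,"dx":130,"dy":190,"dz":-130,"fingers":0},{"ax":0,"ay":0,"az":0,"dx":130,"dy":190,"dz":-130,"fingers":0}]'
python3 - <<'E'
from h import *
s=snapshot("top"); cv2.imwrite("pics/t9.png",s["image"][:,:,::-1])
s=snapshot("scene"); cv2.imwrite("pics/s9.png",s["image"][:,:,::-1])
E
```

```text
clock: 28.42
tool_pos: [0.4465, 0.4579, 0.2484]
orientation: [180.0, -0.0, -168.6]
force: [-0.5, -0.7, -1.3]
opening: 0.0007
```

View pics/t9.png

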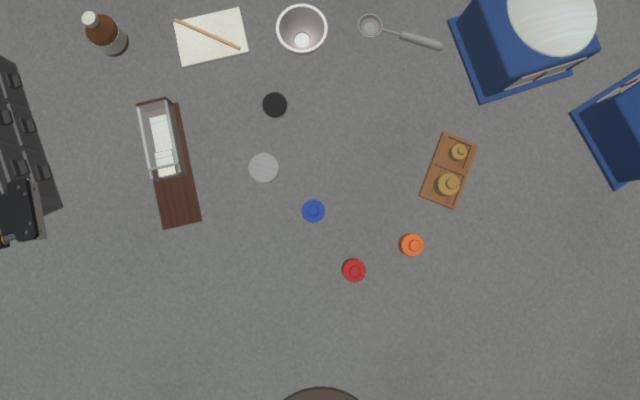

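View pics/s9.png

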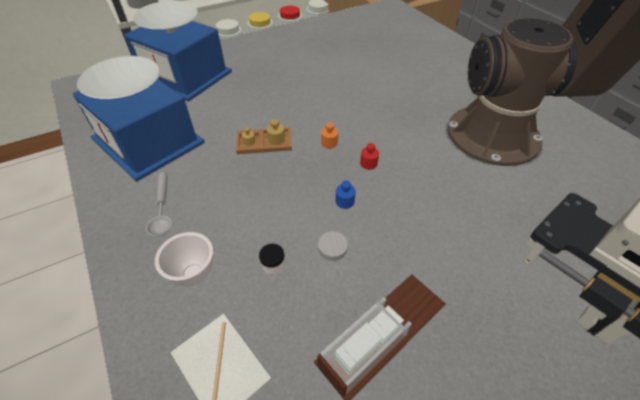

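```bash
python3 -m inch '[{"ax":0,"ay":0,"az":0,"dx":0,"dy":-30,"dz":0,"fingers":0},{"ax":0,"ay":0,"az":0,"dx":0,"dy":-70,"dz":0,"fingers":0},{"ax":0,"ay":0,"az":0,"dx":0,"dy":-70,"dz":0,"fingers":0},{"ax":0,"ay":0,"az":0,"dx":0,"dy":-70,"dz":0,"fingers":0}]'
python3 - <<'E'
from h import *
o=get_obs(); print(o["tool_pos"],o["force"],np.abs(o["qvel"]).max())
print(close_job())
E
```

```text
clock: 29.02
tool_pos: [0.4623, 0.385, 0.2495]
orientation: [180.0, 0.0, -168.9]
force: [-0.4, -0.1, 1.0]
opening: 0.0001
[0.46233634 0.38502815 0.24947783] [-0.39545701 -0.10077969  0.95802274] 1.0154767684492505
the job is handed in; nothing more can be done
None
```

The job is done and handed in at about 29 s.

- **Weights:** the big brass weight stands upright in the big bay and the small one in the small bay. I confirmed both in the last top and scene pictures.
- **Cartons:** I laid the long carton on the lip and pushed it in first. The short one then drove it deeper. The last close-up from the wrist camera puts the short carton's rear about 0.6 mm inside the mouth, with the calibration good to about 2 mm.
- **Left alone:** the tin, the ointment pot and the blue, orange and red look-alikes are in the same places in the top view as at the start.
- **Forces:** the wrist readings I took stayed below about 8 N. At hand-in the arm was clear of everything.
- **Disagreement:** the wrist and top cameras differed by about 2 mm on the magazine's sideways position. I split the difference when placing the long carton. It ended a few millimetres off the tube's centre line but slid freely.

No check failed. The first move command was refused for missing fields and moved nothing.

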